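# Lock the post socket with its sprung collar

## Robot

A 6-joint arm with a two-finger parallel gripper is mounted at the origin on the work surface. World frame = base frame: x ahead of the robot, y to its left, z up, the work surface at z = 0. Lengths are in mm, angles in rad, forces in N, time in s.
With the tool pointing down it reaches from about 275 to 850 mm from the base axis. Payload 19 kg.
Tool frame: the origin (TCP) lies at the very end of the fingers, on their centre line; the grasp point (between the pads) lies 19 mm behind it; z points along the fingers, y is the line along which they close (so a half turn about z gives the same grasp; the last joint's range is limited). The gripper opens to 85 mm and grips with 20 to 120 N. Pads are 22 mm wide; open, the fingers measure 114 mm over their backs; the gripper's body (76 mm by 85 mm) begins 54 mm behind the grasp point. The pads swing forward as they close: fully open they stand 13 mm farther back than shut.
Start: joints at [-1.411, 0.15, 1.437, -0, 1.554, -0.134], TCP at [166.489, -550.338, 231.267] pointing down, gripper open.
Joint ranges: [-2.8, 2.8], [-0.68, 2.1], [0.12, 2.68], [-1.39, 4.53], [0.16, 2.79], [-2.81, 2.81]. Speed limits (rad/s): [1.89, 1.89, 2.22, 3.01, 3.01, 3.01].

## Interface

Orientations are given as a unit quaternion [x, y, z, w].
In Python, from plant import r gives the robot as it stands. The module is installed in compiled form; this text tells all that it offers.
- The arm moves only by the tool jog_arm, never from a script. Its argument "motion" is a list of rows, each a list of 4 numbers: the shift along the tool's x, y, z in mm, then the turn about the tool's z in rad. In form: [[x, y, z, spin], ...]. A call has 1 to 8 rows; each row is the pose to reach, as a shift and turn from the pose commanded when the call began, along the tool's axes at that moment; what a row does not reach only later rows make up. A row lasts 1/12 s, in which the tool goes at most 41.7 mm and 7.16 degrees, less where a joint would pass 70% of its speed; a pose out of reach is approached as far as the arm can. A call with a gripper value outside its range is refused whole. "claw" is the closure in counts, from 0 (fully open) to 255 (shut), set as the call begins (left out, the last holds). The fingers move at their own pace and stop on an object; "newtons" is the grip in N (left out, the last holds). Time passes only in rows, so rows that repeat a pose let the fingers close. It gives the time, the measured TCP pose, the force, the opening and the grip force at its end, in the units of the state.
- r.get_state(): the state, without advancing time (a new reading comes with each control period).
- r.camera(name): name is "side" or "top"; returns the picture (480x640x3 uint8, blue, green, red); there is no depth.
- r.camera_params(name): a dict with "mtx" (3x3 intrinsics, pixels), "rvec" (rotation vector, rad) and "tvec" (3), from world to camera coordinates, as OpenCV has them. Camera axes: x right, y down, z forward; pixel columns grow to the right and rows downward; lengths in mm; the calibration is good to about 2 mm. A picture is of the moment at which its call begins. camera_params takes no time and is no camera call.
- r.sign_off(): hands the job in; it is judged then, once.
Trained networks look in the newest picture that a camera, given by its name, has taken for a name from the list of things; names that differ only in an ending like _2 or _b are one class to them, and where a whole thing is asked for, a point or a joint stands for the part that bears it (a point fixed in the world has none). Each returns a list of dicts, best first, with "score" (0 to 1); they miss things now and then, are a little off and sometimes report something else, mostly with a low value. They report only what shows in the picture. A call takes as long as a camera call.
- r.search_frame(target, camera): "centre" ([x, y, z] in mm, in world coordinates, good to about 4 mm: the middle of the surface that is visible of it).
The state is a dict: "clock": time; "joints": joint angles; "dq": joint speeds; "joint_efforts": joint torques, N m; "eef_pos": TCP position; "tool_rot": TCP orientation; "force": force on the tool from outside, world axes, zero at the start; "torque": the same for the moment, N m; "width": opening from 0.0 (shut) to 1.0 (fully open); "grip_force": force on a finger pad.
Only numpy, scipy, OpenCV 4.12 (cv2) and the standard library are available. Lean on these libraries where they do the work, as an engineer would, in place of code of your own. Each camera call takes 0.05 s, during which the arm holds its last target. There are 200 camera calls.

## Task

Two display-stand bases stand on the storeroom bench, each with a post socket and a hexagonal brass sprung collar in the open position. Lock the one that holds the bright chrome spigot: pull its collar straight up against the spring, turn it clockwise (seen from above) until its red lug is over the slot with the green mark, and let it go fully down into that slot. Leave the collar of the base with the black plug unturned.

Things in the scene. Friction and masses are not known exactly. Their poses are not given: they have to be found in the camera images.
- chrome_collar (a point): Centre of the collar to lock: brass hexagon 42 mm across flats, 30 mm high, around a fixed chrome spigot (top 34 mm above this point) on a grey 120 mm base fixed to the bench. The point is 47 mm above the bench with the collar down; it lifts and turns with it. z up; x towards the red lug, along a corner; y square to two flats (close fingers along y or 60 degrees either side).
- chrome_lift (a joint): Pull of that collar, m: 0 down, stop 0.020. Spring and weight push down with 6 N, 11 N at 0.015 (a good height to turn). The red lug, 11 mm high, 8 mm wide, 23 to 34 mm below the point, reaching 39 mm out from a 41 mm round skirt, clears the dark post between the slots (top 22 mm above the bench) above 0.009. Let go over a slot it drops in; over the post (turn 0.28 to 0.77) it stays up.
- chrome_turn (a joint): Turn of that collar, rad, growing clockwise from above: 0 is the open end (starts 0 to 0.15 in the open slot, white mark on the base), 1.05 the stop at the locked end (green mark, about 60 degrees clockwise from the white). Light friction (0.03 N m); it stays where left. In the locked slot it lies between 0.77 and 1.05.
- black_turn (a joint): Turn of the collar on the other base, rad, same sense. That base and collar look the same but hold a black plastic plug in place of the chrome spigot. Starts open at 0 to 0.15; to be left so.

How it is judged:
By the outcome, as a careful person would: the job done as asked, in the order asked, and still so for the second after the job is handed in, with the robot touching nothing.
It also fails if it takes over 32 s, if anything falls off the work surface, if the arm or the gripper's body presses on something with over 40 N, if the wrist force passes 120 N, or if a joint passes its speed limit or range.

## Working session

There is one attempt and no reset: what is moved stays moved. The work goes in short steps, Python scripts to look and compute and a tool call to move; the robot and the scene stay as the last step left them, time stands still between calls to the robot, and variables do not carry over. Pictures are saved under pics/ and viewed, at most 10 in all, crops included, and the job is handed in when it is done.

Besides the shell and the picture viewer there is one more tool, called after "Call:" in YAML: its name, and indented under it one key for each argument. jog_arm: Moves the arm, as the interface text tells. Its arguments: {"type":"object","properties":{"motion":{"type":"array","items":{"type":"array","items":{"type":"number"}}},"claw":{"type":"number"},"newtons":{"type":"number"}},"required":["motion"]}

```bash
mkdir -p pics
cat > h.py <<'E'
import numpy as np, cv2
from plant import r
def P(n):
    p=r.camera_params(n); K=np.array(p["mtx"],float); R=cv2.Rodrigues(np.array(p["rvec"],float))[0]; t=np.array(p["tvec"],float).reshape(3)
    return K,R,t
def proj(n,X):
    K,R,t=P(n); q=K@(R@np.array(X,float)+t); return q[:2]/q[2]
def back(n,uv,z):
    K,R,t=P(n); d=R.T@np.linalg.inv(K)@np.array([uv[0],uv[1],1.]); c=-R.T@t
    return c+d*(z-c[2])/d[2]
def tri(uv1,uv2):
    M=[K@np.c_[R,t] for K,R,t in (P("top"),P("side"))]
    X=cv2.triangulatePoints(M[0],M[1],np.array(uv1,float).reshape(2,1),np.array(uv2,float).reshape(2,1)); return (X[:3]/X[3]).ravel()
E
python3 - <<'E'
from h import *
for c in("top","side"):
    im=r.camera(c); cv2.imwrite(f"pics/{c}0.png",im)
    for n in ("chrome_collar","black_turn"):
        for d in r.search_frame(n,c): print(c,n,np.round(d["centre"],1),round(d["score"],2),np.round(proj(c,d["centre"])))
s=r.get_state(); print(s["clock"],s["eef_pos"],s["tool_rot"],s["force"],s["width"])
E
```

```text
top chrome_collar [ 545.4 -174.    64.8] 0.62 [433. 222.]
top black_turn [525.  214.9  62.1] 0.93 [188. 239.]
side chrome_collar [ 536.2 -173.9   42.4] 0.6 [397. 177.]
side black_turn [513.2 240.6  50.4] 0.78 [226. 370.]
0.3 [ 166.49089592 -550.27242269  231.10239177] [ 9.89229182e-01  1.46374787e-01  4.18584816e-07 -2.16058658e-04] [0.01777051 0.1740034  0.70971382] 0.9995474800970123
```

View pics/top0.png

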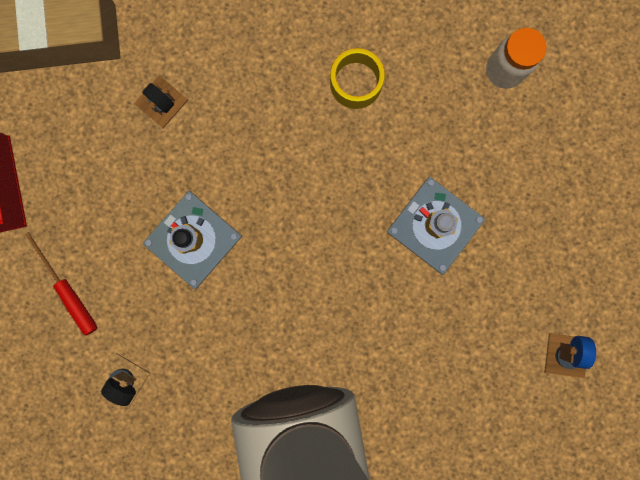

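View pics/side0.png

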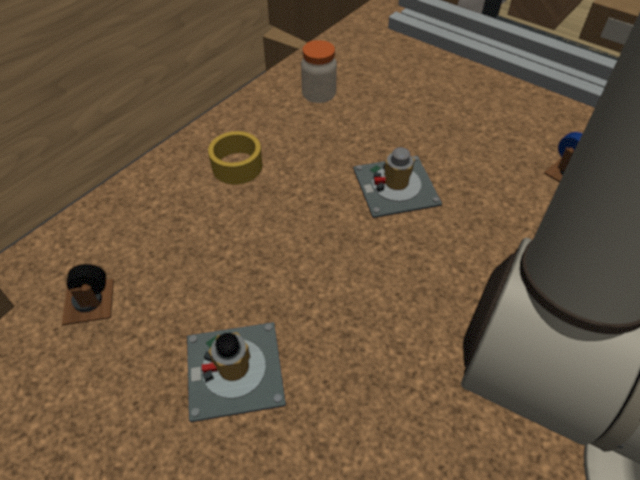

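Top view: the chrome spigot is on the right base (445,222), with its red lug near (424,212), white mark near (413,208) and green mark near (440,197). The black plug is on the left base (183,238). In the side view, chrome is at (400,160) and black at (228,345). I'll zoom in on the chrome base.

Run:
```python
from h import *
a=cv2.imread("pics/top0.png")[170:285,380:495]; b=cv2.imread("pics/side0.png")[135:225,345:450]
a=cv2.resize(a,(400,400),interpolation=cv2.INTER_CUBIC); b=cv2.resize(b,(400,343),interpolation=cv2.INTER_CUBIC)
b=np.vstack([b,np.zeros((57,400,3),np.uint8)])
cv2.imwrite("pics/z0.png",np.hstack([a,b]))
for c in("top","side"):
    K,R,t=P(c); print(c,-R.T@t)
im=cv2.imread("pics/top0.png").astype(int)[170:285,380:495]
m=(im[...,2]>150)&(im[...,1]<80)&(im[...,0]<80); v,u=np.nonzero(m); print("red top",u.mean()+380,v.mean()+170,len(u),back("top",(u.mean()+380,v.mean()+170),24))
im=cv2.imread("pics/side0.png").astype(int)[135:225,345:450]
m=(im[...,2]>130)&(im[...,1]<70)&(im[...,0]<70); v,u=np.nonzero(m); print("red side",u.mean()+345,v.mean()+135,len(u))
```

```text
top [484.08726019   3.56532797 921.39628297]
side [247.72906574 393.38953033 653.35303625]
red top 424.27906976744185 211.3953488372093 43 [ 565.45413751 -167.79046203   24.        ]
red side 379.6 178.0 5
```

View pics/z0.png

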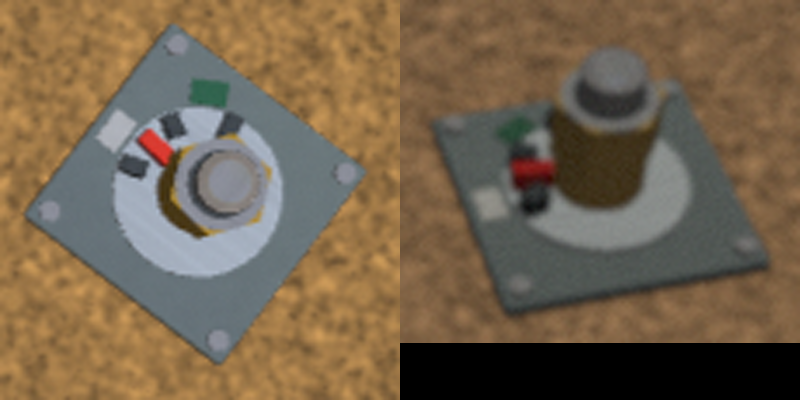

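The zoom shows the chrome base: red lug at crop (156,148) in the slot by the white mark (116,130), green mark clockwise at (209,93), hexagon top at (222,186), spigot top at (229,181) in the top view and (615,70) in the side view.

```bash
cat > m.py <<'E'
from h import *
T=lambda x,y:(x/3.478+380-.35,y/3.478+170-.35); S=lambda x,y:((x-400)/3.81+345-.35,y/3.81+135-.35)
print("spigot tri",tri(T(229,181),S(615,66)),"collar top tri",tri(T(222,186),S(610,98)))
print("spig z81",back("top",T(229,181),81),"hex z62",back("top",T(222,186),62),"plate z8",back("top",T(196.5,193.5),8))
print("side spig z81",back("side",S(615,66),81),"side plate z8", [back("side",S(*p),8) for p in((433,122),(678,85),(768,265),(512,312))])
print("top plate",[back("top",T(*p),8) for p in((172,27),(367,172),(220,362),(27,213))])
print("lug tri",tri(T(156,148),S(533,170)))
lug=back("top",T(156,148),24)
c=back("top",T(222,186),62)
for n,p in(("lug",lug),("white",back("top",T(116,130),8)),("green",back("top",T(209,93),8))):
    d=p-c; print(n,np.round(p,1),np.hypot(*d[:2]),np.degrees(np.arctan2(d[1],d[0])))
E
python3 m.py
python3 -c "
from h import *
from scipy.spatial.transform import Rotation as Q
print(np.round(Q.from_quat(r.get_state()['tool_rot']).as_matrix(),3))"
```

```text
spigot tri [ 543.33771407 -189.61338197   80.79055771] collar top tri [ 542.96716015 -190.24413109   62.51520096]
spig z81 [ 543.7160069  -189.34784029   81.        ] hex z62 [ 542.83230961 -190.45470354   62.        ] plate z8 [ 543.08715965 -190.19839239    8.        ]
side spig z81 [ 542.83394112 -189.63428171   81.        ] side plate z8 [array([ 625.58491175, -180.61716768,    8.        ]), array([ 550.2576664 , -270.87920967,    8.        ]), array([ 459.90194978, -196.95399274,    8.        ]), array([ 531.30232867, -107.00665854,    8.        ])]
top plate [array([ 624.50375356, -180.55873084,    8.        ]), array([ 552.15648739, -273.04560514,    8.        ]), array([ 461.50576905, -199.2353535 ,    8.        ]), array([ 534.98506328, -107.90466559,    8.        ])]
lug tri [ 563.89816371 -168.14291473   24.42056406]
lug [ 564.1 -168.1   24. ] 30.83935666107448 46.388653191590116
white [ 574.6 -152.     8. ] 49.877433237531086 50.40579340278819
green [ 591.9 -197.6    8. ] 49.60350790512207 -8.327249003369657
[[ 0.957  0.29  -0.   ]
 [ 0.29  -0.957  0.   ]
 [ 0.    -0.    -1.   ]]
```

Checks agree: plate centre, hexagon and spigot all give an axis of about (543, -190). The heights of 62.5 and 80.8 mm match the text, and the lug points at about 46.5°. I'll move above it with the fingers square to the lug.

Call:
jog_arm:
  motion:
    - [40,-20,0,-0.1]
    - [77,-39,0,-0.2]
    - [115,-58,0,-0.3]
    - [152,-77,0,-0.4]
    - [190,-96,0,-0.517]
    - [227,-115,0,-0.517]
    - [264,-134,0,-0.517]
    - [300,-152,0,-0.517]
  claw: 0
  newtons: 60

```text
clock: 0.97
eef_pos: [408.5, -318.2, 231.5]
tool_rot: [0.919, 0.394, 0.0, 0.0]
force: [-0.1, -0.5, -0.2]
width: 1.003
grip_force: 0.0
```

```bash
cat > st.py <<'E'
from h import *
from scipy.spatial.transform import Rotation as Q
import sys
s=r.get_state(); M=Q.from_quat(s["tool_rot"]).as_matrix(); p=np.array(s["eef_pos"])
print(s["clock"],p.round(1),"yang",np.degrees(np.arctan2(M[1,1],M[0,1])).round(1),"F",np.round(s["force"],1),"T",np.round(s["torque"],2),"w",round(s["width"],3),round(s["grip_force"],1),np.round(s["joints"],2))
print("to axis, tool axes:",(M.T@(np.array([543,-190,28])-p)).round(1))
E
python3 st.py
```

```text
0.9667 [ 408.5 -318.2  231.5] yang -43.5 F [-0.1 -0.5 -0.2] T [-0.07 -0.02 -0.03] w 1.003 0.0 [-0.81  0.03  1.57  0.    1.54 -0.05]
to axis, tool axes: [185.6   9.1 203.5]
```

Call:
jog_arm:
  motion:
    - [41,2,0,0]
    - [80,4,10,0]
    - [115,6,30,0]
    - [148,7,50,0]
    - [175,9,75,0]
    - [184.5,9,100,0]
    - [184.5,9,100,0]
    - [184.5,9,100,0]

```text
clock: 1.63
eef_pos: [540.7, -192.0, 130.5]
tool_rot: [0.919, 0.395, -0.001, -0.001]
force: [0.3, -0.9, 0.8]
width: 1.0
grip_force: 0.0
```

```bash
python3 st.py
python3 - <<'E'
from h import *
a=r.camera("top")[165:285,375:495]; b=r.camera("side")[95:225,335:465]
cv2.imwrite("pics/z1.png",np.hstack([cv2.resize(x,(400,400),interpolation=cv2.INTER_CUBIC) for x in(a,b)]))
E
```

```text
1.6333 [ 540.7 -192.   130.5] yang -43.5 F [ 0.3 -0.9  0.8] T [ 0.03  0.04 -0.03] w 1.0 0.0 [-0.48  0.2   1.58 -0.    1.36  0.28]
to axis, tool axes: [  3.1   0.6 102.5]
```

View pics/z1.png

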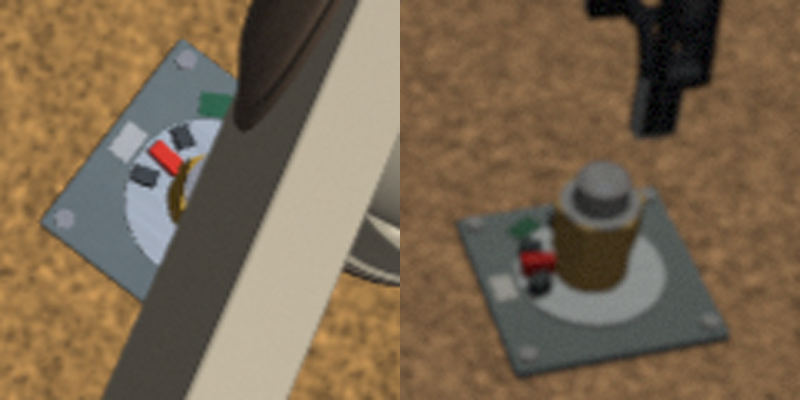

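```bash
python3 st.py; python3 -c "
from h import *
for p in ((512,-161,143),(572,-218,143),(541,-192,131)): print(proj('side',p))"
```

```text
1.7333 [ 541.2 -193.3  132.8] yang -43.6 F [-0.4 -0.3 -0.1] T [-0.02  0.    0.02] w 1.002 0.0 [-0.48  0.2   1.58 -0.    1.36  0.28]
to axis, tool axes: [  3.7  -1.1 104.8]
[413.34473618 138.9709102 ]
[399.68515423 104.10584514]
[406.76565779 126.73347166]
```

Call:
jog_arm:
  motion:
    - [3,-0.5,25,0]
    - [3,-0.5,50,0]
    - [3,-0.5,75,0]
    - [3,-0.5,95,0]
    - [3,-0.5,103,0]
    - [3,-0.5,103,0]
    - [3,-0.5,103,0]

```text
clock: 2.32
eef_pos: [543.2, -190.8, 29.9]
tool_rot: [0.919, 0.394, 0.001, 0.001]
force: [-0.1, 0.4, 0.6]
width: 0.998
grip_force: 0.0
```

```bash
python3 st.py
```

```text
2.3167 [ 543.2 -190.8   29.9] yang -43.6 F [-0.1  0.4  0.6] T [-0.02  0.02 -0.03] w 0.998 0.0 [-0.47  0.3   1.68  0.    1.16  0.29]
to axis, tool axes: [ 0.4 -0.7  1.9]
```

Well placed. Closing now.

Call:
jog_arm:
  motion:
    - [0,0,0,0]
    - [0,0,0,0]
    - [0,0,0,0]
    - [0,0,0,0]
    - [0,0,0,0]
    - [0,0,0,0]
    - [0,0,0,0]
    - [0,0,0,0]
  claw: 255
  newtons: 60

```text
clock: 2.98
eef_pos: [543.4, -190.4, 29.4]
tool_rot: [0.919, 0.394, 0.001, 0.001]
force: [0.7, -1.8, 8.4]
width: 0.483
grip_force: 60.0
```

```bash
python3 st.py
```

```text
2.9833 [ 543.4 -190.4   29.4] yang -43.5 F [ 0.7 -1.8  8.4] T [-0.12  0.19  0.05] w 0.483 60.0 [-0.47  0.3   1.68 -0.    1.16  0.29]
to axis, tool axes: [-0.  -0.6  1.4]
```

Width is about 41 mm, so it is gripped on the flats. Lifting 15 mm.

Call:
jog_arm:
  motion:
    - [0,0,-3,0]
    - [0,0,-6,0]
    - [0,0,-9,0]
    - [0,0,-12,0]
    - [0,0,-15,0]
    - [0,0,-15,0]
    - [0,0,-15,0]
  newtons: 80

```text
clock: 3.57
eef_pos: [543.3, -190.3, 43.4]
tool_rot: [0.919, 0.394, 0.0, 0.001]
force: [7.3, -4.7, -10.5]
width: 0.481
grip_force: 81.9
```

```bash
python3 st.py
python3 - <<'E'
from h import *
b=r.camera("side")[95:225,335:465]
cv2.imwrite("pics/z2.png",cv2.resize(b,(500,500),interpolation=cv2.INTER_CUBIC))
E
```

```text
3.5667 [ 543.3 -190.3   43.4] yang -43.5 F [  7.3  -4.7 -10.5] T [-0.81 -1.18  0.03] w 0.481 81.9 [-0.47  0.28  1.67 -0.    1.18  0.29]
to axis, tool axes: [ 0.  -0.5 15.4]
```

View pics/z2.png

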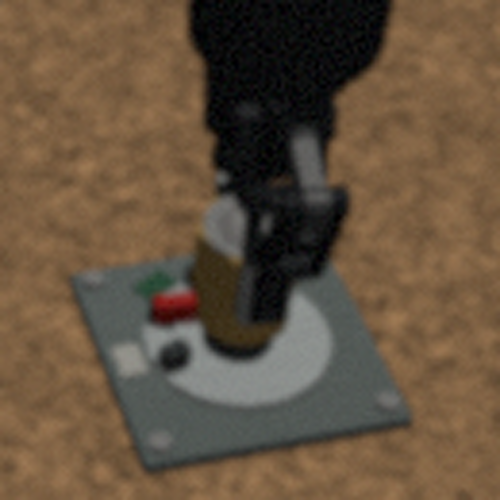

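The collar is up: the red lug at (175,305) is clear of the post, and the 10.5 N pull matches about 14 mm of lift. Turning clockwise.

Call:
jog_arm:
  motion:
    - [0,0,0,0.11]
    - [0,0,0,0.22]
    - [0,0,0,0.33]
    - [0,0,0,0.44]
    - [0,0,0,0.55]
    - [0,0,0,0.66]
    - [0,0,0,0.77]
    - [0,0,0,0.87]

```text
clock: 4.28
eef_pos: [543.3, -190.2, 43.2]
tool_rot: [0.999, -0.032, 0.001, 0.0]
force: [8.4, -3.2, -10.4]
width: 0.482
grip_force: 81.8
```

Call:
jog_arm:
  motion:
    - [0,0,0,0]
    - [0,0,0,0]
    - [0,0,0,0]

```text
clock: 4.53
eef_pos: [543.3, -190.2, 43.2]
tool_rot: [1.0, -0.03, 0.001, 0.0]
force: [7.1, -3.6, -9.9]
width: 0.482
grip_force: 81.9
```

```bash
python3 st.py
python3 - <<'E'
from h import *
b=r.camera("side")[95:225,335:465]
cv2.imwrite("pics/z3.png",cv2.resize(b,(500,500),interpolation=cv2.INTER_CUBIC))
E
```

```text
4.5333 [ 543.3 -190.2   43.2] yang -93.4 F [ 7.1 -3.6 -9.9] T [-0.46 -1.31 -0.04] w 0.482 81.9 [-0.47  0.28  1.67  0.    1.18  1.16]
to axis, tool axes: [-0.4 -0.1 15.2]
```

View pics/z3.png

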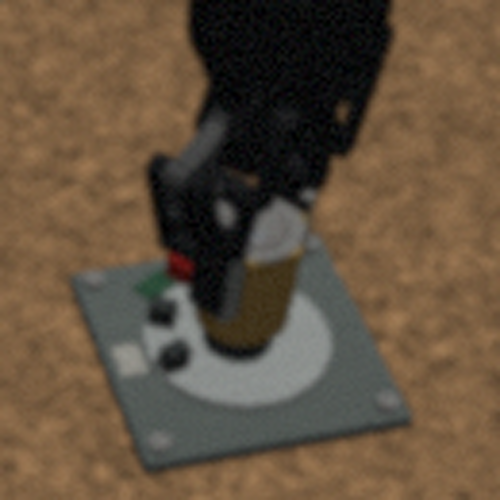

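The lug at (180,265) is now by the green mark, and there is no stop torque. Lowering and releasing.

Call:
jog_arm:
  motion:
    - [0,0,3,0]
    - [0,0,6,0]
    - [0,0,9,0]
    - [0,0,12,0]
    - [0,0,14,0]
    - [0,0,14,0]
    - [0,0,14,0]

```text
clock: 5.17
eef_pos: [543.4, -190.2, 29.7]
tool_rot: [1.0, -0.03, 0.001, 0.0]
force: [5.9, -2.7, -3.9]
width: 0.478
grip_force: 82.8
```

```bash
python3 st.py
```

```text
5.1667 [ 543.4 -190.2   29.7] yang -93.4 F [ 5.9 -2.7 -3.9] T [-0.27 -0.97 -0.06] w 0.478 82.8 [-0.47  0.3   1.68  0.    1.16  1.16]
to axis, tool axes: [-0.4 -0.2  1.7]
```

Call:
jog_arm:
  motion:
    - [0,0,0,0]
    - [0,0,0,0]
    - [0,0,0,0]
    - [0,0,0,0]
    - [0,0,0,0]
    - [0,0,0,0]
    - [0,0,0,0]
    - [0,0,0,0]
  claw: 0

```text
clock: 5.83
eef_pos: [542.7, -189.9, 29.3]
tool_rot: [1.0, -0.03, -0.0, -0.0]
force: [-1.2, -0.2, 1.0]
width: 0.999
grip_force: 0.0
```

Call:
jog_arm:
  motion:
    - [0,0,-10,0]
    - [0,0,-35,0]
    - [0,0,-65,0]
    - [0,0,-95,0]
    - [0,0,-120,0]
    - [-30,0,-140,0]
    - [-65,0,-150,0]
    - [-100,0,-150,0]

```text
clock: 6.5
eef_pos: [442.6, -184.1, 182.1]
tool_rot: [1.0, -0.029, 0.002, 0.001]
force: [-0.3, -1.4, 0.5]
width: 1.0
grip_force: 0.0
```

Call:
jog_arm:
  motion:
    - [-30,0,0,0]
    - [-65,0,0,0]
    - [-100,0,0,0]
    - [-130,0,0,0]
    - [-150,0,0,0]
    - [-150,0,0,0]

```text
clock: 7.0
eef_pos: [290.7, -174.8, 180.2]
tool_rot: [1.0, -0.03, 0.0, 0.001]
force: [0.2, 0.7, 0.2]
width: 0.999
grip_force: 0.0
```

```bash
python3 st.py
python3 - <<'E'
from h import *
a=r.camera("top")[170:285,380:495]; b=r.camera("side")[135:225,345:450]
b=cv2.resize(b,(400,343),interpolation=cv2.INTER_CUBIC)
cv2.imwrite("pics/z4.png",np.hstack([cv2.resize(a,(400,400),interpolation=cv2.INTER_CUBIC),np.vstack([b,np.zeros((57,400,3),np.uint8)])]))
E
```

```text
7.0 [ 290.7 -174.8  180.2] yang -93.5 F [0.2 0.7 0.2] T [-0.04 -0.04  0.01] w 0.999 0.0 [-0.77 -0.35  1.99 -0.    1.5   0.86]
to axis, tool axes: [252.6  -0.3 152.5]
```

View pics/z4.png

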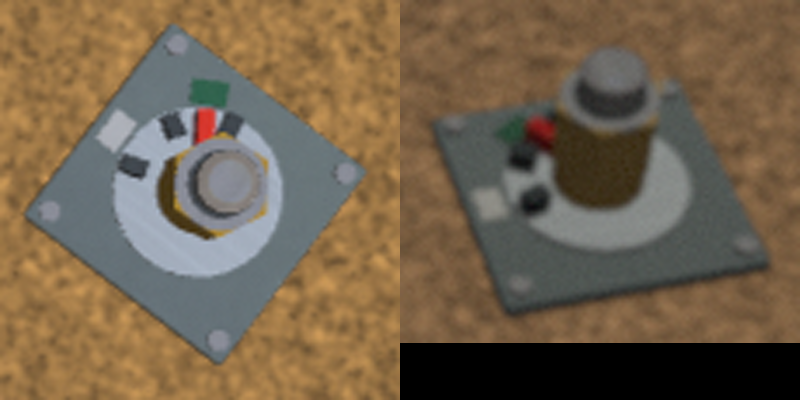

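The lug at (205,127) sits between the posts at the green mark. The collar top is at the same side-view height as at the start, so it is fully down.

```bash
python3 -c "
from plant import r
print(r.sign_off())"
```

```text
the job is handed in; nothing more can be done
None
```

The collar with the chrome spigot is locked: its red lug is fully down in the green-marked slot. The black-plug collar was never touched. The job was handed in at about 7 s with the robot clear of both bases.

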